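# Right a thin glass dish and slide it home in its dock

### The job

The amber glass dish was left upside down on the rubber mat to drain. Turn it over in two quarter turns: stand it on one of its walls on the bare bench and let go, take it again and set it mouth up on the bare bench in front of the white dock's opening and let go, then slide it along the bench fully home against the dock's back wall (do not lift it in). The glass is thin: grip it with no more than about 40 N, never knock, drop or press it hard, and leave the bottle, beaker and jar where they are.

Things in the scene. Friction and masses are not known exactly. Their poses are not given: they have to be found in the camera images.
- dish: Open rectangular dish of amber glass, outside 72 (its x) by 52 (its y) by 66 mm (its z), walls and bottom 4 mm, 120 to 240 g; origin at the centre of the outside box; +z points out of the open mouth. At the start it is upside down (+z down) on the mat. Grip it across its 52 mm width (along y). The glass is fragile.
- mat: Flat black rubber drying mat, 160 x 140 mm, 4 mm thick, fixed; origin at the centre of its underside.
- dock: Fixed white docking bay, no floor (the dish slides on the bench). Origin on the bench at the docked dish's centre; +x points into the bay, opening at -x. Back wall face at x = +36 mm, body behind it 50 mm deep, 85 mm high. Side rails 60 mm high, inner faces at y = +-29 mm from x = +36 to -14 mm, then flared to +-44 at x = -30. Outside width 132 mm. Roof 77 to 85 mm up over x = +9 to +36 mm.
- home (a point): Point 33 mm above the dock's origin, axes as the dock's: the centre of the docked dish, which is mouth up, its 72 mm length along the dock's x (either way round), its far face on the back wall, its near face at x = -36 mm.
- bottle: Bystander: amber bottle with black cap, 52 mm across, 130 mm high; origin at the centre of its underside.
- beaker: Bystander: glass beaker, 60 mm across, 75 mm high; origin at the centre of its underside.
- jar: Bystander: white plastic jar, 44 mm across, 55 mm high; origin at the centre of its underside.
Things that resemble listed ones, but are neither listed nor needed, are in the scene too. What is shaped like the dish but blue is not meant. Of the things that look like the mat, the smaller one is meant.

How it is judged:
By the outcome, as a careful person would: the job done as asked, in the order asked, and still so for the second after the job is handed in, with the robot touching nothing.
It also fails if it takes over 72 s, if anything falls off the work surface, if the arm or the gripper's body presses on something with over 40 N, if the wrist force passes 120 N, or if a joint passes its speed limit or range.

### The arm

A 6-joint arm with a two-finger parallel gripper is mounted at the origin on the work surface. World frame = base frame: x ahead of the robot, y to its left, z up, the work surface at z = 0. Lengths are in m, angles in rad, forces in N, time in s.
With the tool pointing down it reaches from about 0.35 to 0.775 m from the base axis. Payload 7.3 kg.
Tool frame: the origin (TCP) lies at the very end of the fingers, on their centre line; the grasp point (between the pads) lies grip_point_offset behind it (grip_point_offset is the distance from the TCP to the grasp point, in m); z points along the fingers, y is the direction in which the jaws open and shut (so a half turn about z gives the same grasp; the last joint's range is limited). The gripper opens to 92 mm and grips with 3 to 60 N. Pads are 19 mm wide; open, the fingers measure 130 mm over their backs; the gripper's body (75 mm by 190 mm) begins 47 mm behind the grasp point.
Start: joints at [-1.282, 0.342, 1.524, -0, 1.275, -0.146], TCP at [0.221, -0.476, 0.227] pointing down, gripper open.
Joint ranges: [-2.53, 2.53], [-0.77, 2.02], [0.04, 2.7], [-1, 4.14], [0.28, 2.66], [-3.11, 3.11]. Speed limits (rad/s): [2.57, 2.57, 3.14, 3.14, 3.14, 3.14].

### API

Orientations are given as [roll, pitch, yaw] about the fixed x, y, z axes, in that order (R = Rz(yaw) Ry(pitch) Rx(roll)).
In Python, from cell import * gives the robot as it stands.
- The arm moves only by the shell command python3 -m inch 'ROWS' [OPENING] [FORCE]. ROWS is JSON, a list that holds one entry, the list of rows, each a list of 4 numbers: the shift along the tool's x, y, z in mm, then the turn about the tool's z in rad. In form: [[[x, y, z, roll], ...]]. A call has 1 to 10 rows; each row shifts and turns the commanded pose from where the row before left it, along the tool's axes as they then stand; what a row does not reach is not made up. A row lasts 1/8 s, in which the tool goes at most 62.5 mm and 10.7 degrees, less where a joint would pass 70% of its speed; a pose out of reach is approached as far as the arm can. A call with a gripper value outside its range is refused whole. OPENING is the closure, from -1 (fully open) to 1 (shut), set as the call begins (- or left out, the last holds). The fingers move at their own pace and stop on an object; FORCE is the grip in N (left out, the last holds). Time passes only in rows, so rows that do not move let the fingers close. It gives the time, the measured TCP pose, the force and the opening at its end, in the units of the state.
- observe(): the state, without advancing time (a new reading comes with each control period).
- read_camera(name): name is "side" or "top"; returns a dict with "img" (420x560x3 uint8, blue, green, red), "fx", "fy", "cx", "cy" (pixels), "k1" (the pictures are not rectified: a ray, as slopes to the right and down, at radius r is drawn at 1 + k1 r^2 times it, then the intrinsics apply), "eye" and "rotation" of the camera in the world. Camera axes: x right, y down, z forward; pixel columns grow to the right and rows downward; lengths in m; the calibration is good to about 2 mm. A picture is of the moment at which its call begins. There is no depth.
- hand_in(): hands the job in, once; it reports no verdict.
Trained networks look in the newest picture that a camera, given by its name, has taken for a name from the list of things; names that differ only in an ending like _2 or _b are one class to them, and where a whole thing is asked for, a point or a joint stands for the part that bears it (a point fixed in the world has none). Each returns a list of dicts, best first, with "conf" (0 to 1); they miss things now and then, are a little off and sometimes report something else, mostly with a low value. They report only what shows in the picture. A call takes as long as a camera call. They do not tell look-alikes from the thing itself.
- boxes_of(camera, label): "at" ([row, column] in pixels, amid what is visible of it).
- place_of(camera, label): "at" ([row, column] in pixels: a listed point, or the origin of a listed thing).
The state is a dict: "time": time; "qpos": joint angles; "qvel": joint speeds; "joint_efforts": joint torques, N m; "tool_pos": TCP position; "tool_rot": TCP orientation; "contact_force": force on the tool from outside, world axes, zero at the start; "torque": the same for the moment, N m; "opening": finger opening in m.
Only numpy, scipy, OpenCV 4.12 (cv2) and the standard library are available. Lean on these libraries where they do the work, as an engineer would, in place of code of your own. Each camera call takes 0.05 s, during which the arm holds its last target. There are 200 camera calls.

## Working session

There is one attempt and no reset: what is moved stays moved. The work goes in short steps, Python scripts to look and compute and a shell command to move; the robot and the scene stay as the last step left them, time stands still between calls to the robot, and variables do not carry over. Pictures are saved under pics/ and viewed, about 8 in all and at most 12, crops included, and the job is handed in when it is done.

```bash
ls; mkdir -p pics; cat > h.py <<'E'
from cell import *
import numpy as np, cv2
from scipy.spatial.transform import Rotation as Ro
def ray(c,at):
    K=np.array([[c["fx"],0,c["cx"]],[0,c["fy"],c["cy"]],[0,0,1.]])
    p=cv2.undistortPoints(np.array([[[at[1],at[0]]]],float),K,np.array([c["k1"],0,0,0.]))[0,0]
    return np.array(c["eye"]),np.array(c["rotation"])@np.array([p[0],p[1],1.])
def at_z(c,at,z):
    e,d=ray(c,at); return e+d*(z-e[2])/d[2]
def proj(c,P):
    R=np.array(c["rotation"]);q=(np.array(P)-c["eye"])@R
    s=q[...,:2]/q[...,2:];f=1+c["k1"]*(s**2).sum(-1,keepdims=True)
    s=s*f; return np.stack([s[...,0]*c["fx"]+c["cx"],s[...,1]*c["fy"]+c["cy"]],-1)
def snap(n,f):
    c=read_camera(n); cv2.imwrite("pics/"+f,c["img"]); return c
E
python3 - <<'E'
from h import *
s=observe();print(s["tool_pos"],s["tool_rot"],s["opening"],s["time"])
try: print(grip_point_offset)
except Exception as e: print(e)
a=[]
for n in("top","side"):
    c=snap(n,n+"0.png");a.append(c["img"]);print(n,c["eye"],np.round(c["rotation"],2).tolist(),c["fx"])
    for l,z in(("dish",.037),("mat",0),("dock",0),("home",.033),("bottle",0),("beaker",0),("jar",0)):
        for d in place_of(n,l)[:3]: print(l,round(d["conf"],2),np.round(d["at"]),np.round(at_z(c,d["at"],z),3))
E
```

```text
pics
[ 0.22103905 -0.47573276  0.22604461] [-3.14001272e+00 -2.17549633e-04  4.34820114e-01] 0.09167269522489319 0.0
0.0188
top [ 0.44227898 -0.02192513  1.29942689] [-3.06, 0.01, -1.59] 490.12004145146244Traceback (most recent call last):
  File "<stdin>", line 9, in <module>
  File "h.py", line 9, in at_z
    e,d=ray(c,at); return e+d*(z-e[2])/d[2]
                                       ~^^^
IndexError: invalid index to scalar variable.
```

View pics/top0.png

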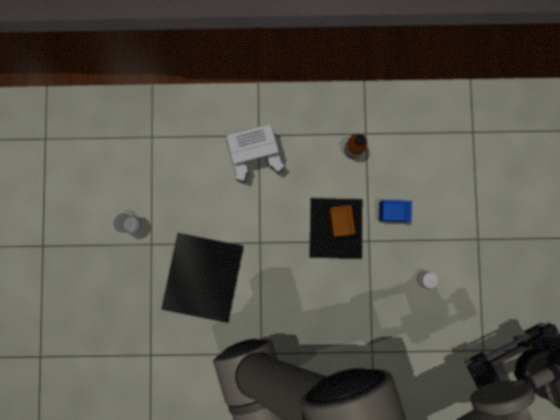

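Rotation comes as roll-pitch-yaw. The top picture shows the dish at about (221,343) on the small mat, the blue look-alike at (211,396), and the dock at (150,255) opening downward toward the robot.

```bash
sed -i 's/np.array(c\["rotation"\])/Ro.from_euler("xyz",c["rotation"]).as_matrix()/' h.py
python3 - <<'E'
from h import *
for n in("top","side"):
    c=snap(n,n+"1.png")
    for l,z in(("dish",.037),("mat",0),("dock",0),("home",.033),("bottle",0),("beaker",0),("jar",0)):
        for d in place_of(n,l)[:3]: print(n,l,round(d["conf"],2),np.round(d["at"]),np.round(at_z(c,d["at"],z),3))
    if n=="top":
        hsv=cv2.cvtColor(c["img"],cv2.COLOR_BGR2HSV)
        def rect(m,z):
            k,_=cv2.findContours(m.astype(np.uint8),cv2.RETR_EXTERNAL,cv2.CHAIN_APPROX_NONE)
            k=max(k,key=cv2.contourArea)[:,0,:]
            P=np.array([at_z(c,(v,u),z)[:2] for u,v in k]).astype(np.float32)
            print(cv2.minAreaRect(P)); print(cv2.boxPoints(cv2.minAreaRect(P)).round(3).tolist())
        m=np.zeros(hsv.shape[:2],bool);m[195:250,320:370]=1
        rect(m&(hsv[...,1]>120)&(hsv[...,0]<25)&(hsv[...,2]>50),.07)
        m[:]=0;m[185:270,300:370]=1
        rect(m&(hsv[...,2]<50)|(m&(hsv[...,1]>120)),.004)
im=cv2.imread("pics/top1.png")[110:290,200:440];cv2.imwrite("pics/crop1.png",cv2.resize(im,None,fx=3.3,fy=3.3,interpolation=cv2.INTER_CUBIC))
E
```

```text
top dish 0.69 [221. 342.] [ 0.513 -0.174  0.037]
top dish 0.6 [210. 393.] [ 0.539 -0.308  0.037]
top dish 0.57 [150. 355.] [ 0.698 -0.214  0.037]
top mat 0.81 [276. 201.] [0.376 0.196 0.   ]
top mat 0.76 [229. 336.] [ 0.494 -0.163  0.   ]
top dock 0.82 [166. 258.] [0.665 0.042 0.   ]
top home 0.93 [163. 258.] [0.669 0.039 0.033]
top bottle 0.81 [149. 354.] [ 0.709 -0.217  0.   ]
top beaker 0.94 [225. 131.] [0.514 0.381 0.   ]
top jar 0.81 [277. 427.] [ 0.364 -0.398  0.   ]
((0.5129607319831848, -0.17150458693504333), (0.07559129595756531, 0.05610751360654831), 5.773804187774658)
[[0.4729999899864197, -0.1469999998807907], [0.4779999852180481, -0.2029999941587448], [0.5529999732971191, -0.19599999487400055], [0.5479999780654907, -0.14000000059604645]]
((0.49710944294929504, -0.1614687740802765), (0.13456040620803833, 0.15375913679599762), 88.38221740722656)
[[0.4180000126361847, -0.22699999809265137], [0.5720000267028809, -0.23100000619888306], [0.5759999752044678, -0.09600000083446503], [0.421999990940094, -0.09200000017881393]]
side dish 0.83 [150. 302.] [ 0.536 -0.296  0.037]
side dish 0.76 [175. 302.] [ 0.511 -0.177  0.037]
side dish 0.2 [184. 308.] [ 0.486 -0.139  0.037]
side mat 0.9 [185. 304.] [ 0.5   -0.171  0.   ]
side mat 0.65 [290. 327.] [0.371 0.192 0.   ]
side dock 0.79 [229. 235.] [0.663 0.053 0.   ]
side home 0.81 [219. 234.] [0.666 0.044 0.033]
side bottle 0.91 [168. 243.] [ 0.714 -0.202  0.   ]
side beaker 0.63 [350. 250.] [0.521 0.386 0.   ]
side jar 0.66 [148. 358.] [ 0.352 -0.395 -0.   ]
```

View pics/crop1.png

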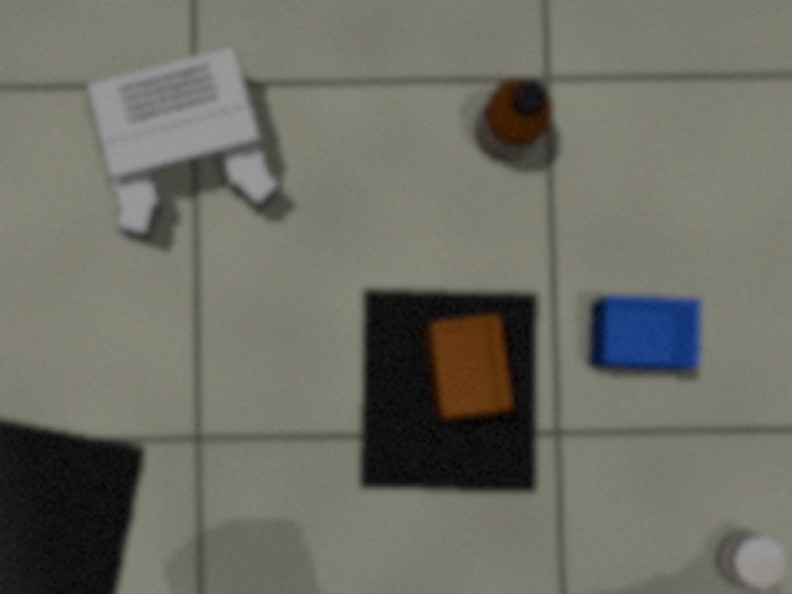

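View pics/side1.png

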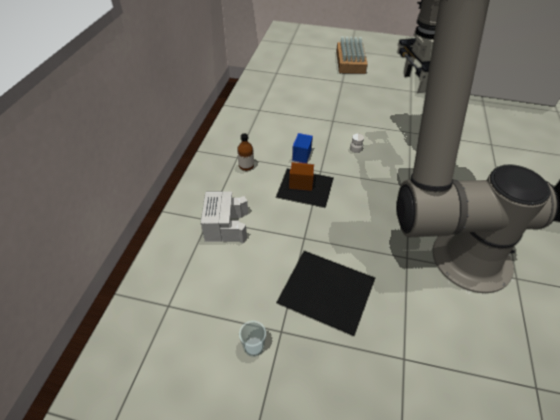

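Top crop: the dish is on the small mat with its long side nearly along world x (yaw ≈ +6°), and the dock's yaw is ≈ 14°. The networks and the contour agree on the dish centre, (0.513, -0.173). The side view agrees. The tool can't tilt, so I'll roll the dish about the pads against a surface. First, move over the dish and fit the dock from the saved picture.

```bash
python3 -m inch '[[[39.7,-15,0,0],[39.7,-15,0,0],[39.7,-15,0,0],[39.7,-15,0,0],[39.7,-15,0,0],[39.7,-15,0,0],[39.7,-15,0,0],[39.7,-15,0,0],[39.7,-15,0,0],[39.7,-15,0,0]]]' -1 8
python3 -m inch '[[[0,0,40,0.17],[0,0,40,0.165],[0,0,0,0]]]'
python3 - <<'E'
from h import *
from scipy.optimize import least_squares
c=read_camera("top"); im=cv2.imread("pics/top1.png"); g=im.astype(float).mean(2); hs=cv2.cvtColor(im,cv2.COLOR_BGR2HSV)
m=np.zeros(g.shape,bool);m[118:185,222:290]=1
w=(m&(hs[...,1]<40)&(g>118)).astype(np.uint8); print(w.sum())
# silhouette fit: dock model roof/body + rails
def hull(pts): 
    a=np.zeros((420*4,560*4),np.uint8);p=proj(c,np.array(pts)/1000)
    cv2.fillConvexPoly(a,cv2.convexHull((p*4).round().astype(np.int32)),1);return a
def model(x,y,t):
    ct,st=np.cos(t),np.sin(t)
    T=lambda P:[(1000*x+ct*a-st*b,1000*y+st*a+ct*b,z) for a,b,z in P]
    pr=lambda poly,z0,z1:[(a,b,z) for a,b in poly for z in(z0,z1)]
    o=hull(T(pr([(36,-66),(86,-66),(86,66),(36,66)],0,85)))|hull(T(pr([(9,-66),(36,-66),(36,66),(9,66)],77,85)))
    for s in(1,-1): 
        o|=hull(T(pr([(36,29*s),(-14,29*s),(-14,48*s),(36,48*s)],0,60)))|hull(T(pr([(-14,29*s),(-30,44*s),(-30,60*s),(-14,48*s)],0,60)))
    return cv2.resize(o*1.0,(560,420),interpolation=cv2.INTER_AREA)
from scipy.optimize import minimize
f=lambda v:np.abs(model(*v)[118:185,222:290]-w[118:185,222:290]).sum()
r=min((minimize(f,[.667,.045,t],method="Nelder-Mead",options=dict(initial_simplex=[[.667,.045,t],[.68,.045,t],[.667,.055,t],[.667,.045,t+.1]])) for t in(.2,.28)),key=lambda r:r.fun)
print(r.x,r.fun)
b=np.full((420,560,3),0,np.uint8);b[...,2]=w*255;b[...,1]=(model(*r.x)*255)
cv2.imwrite("pics/fit.png",np.hstack([cv2.resize(q[110:195,215:300],None,fx=4.5,fy=4.5,interpolation=0) for q in(b,im)]))
E
```

```text
time: 2.15
tool_pos: [0.519, -0.1718, 0.2268]
tool_rot: [3.141, -0.0, 0.435]
contact_force: [-0.3, 0.5, 0.1]
opening: 0.0916
time: 2.52
tool_pos: [0.5163, -0.1719, 0.1442]
tool_rot: [-3.138, 0.006, 0.102]
contact_force: [0.8, 1.0, 0.6]
opening: 0.0921
3361
[0.67737895 0.04861644 0.2983462 ] 1833.1875
```

View pics/fit.png

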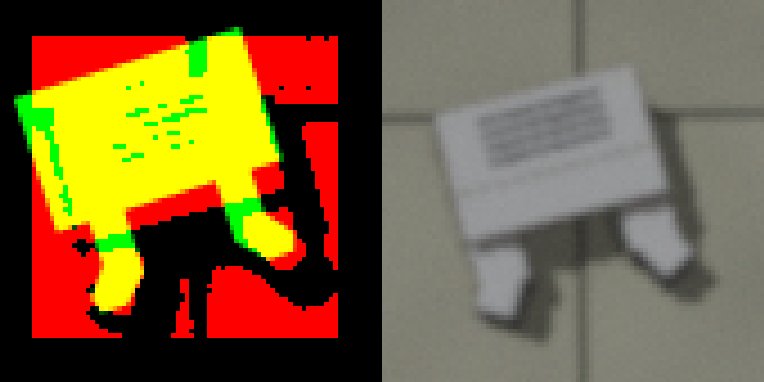

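The mask took in bare bench, so I'll refit using colour. Meanwhile, descend and grip.

```bash
python3 -m inch '[[[1,0,36,0],[0,0,36,0],[0,0,20,0],[0,0,17,0],[0,0,0,0]]]' -1 8
python3 -m inch '[[[0,0,0,0],[0,0,0,0],[0,0,0,0],[0,0,0,0],[0,0,0,0],[0,0,0,0]]]' 1 10
cat > fit.py <<'E'
from h import *
from scipy.optimize import minimize
c=read_camera("top"); im=cv2.imread("pics/top1.png"); f=cv2.GaussianBlur(im,(0,0),1).astype(float); d=f[...,0]-f[...,2]
sub=np.s_[112:192,215:300]
w=((d>np.percentile(d[sub],40)*.5+.5*np.percentile(d[sub],97))&(f.mean(2)>70)).astype(np.uint8)
def hull(pts): 
    a=np.zeros((420*4,560*4),np.uint8);p=proj(c,np.array(pts)/1000)
    cv2.fillConvexPoly(a,cv2.convexHull((p*4+1.5).round().astype(np.int32)),1);return a
def model(x,y,t):
    ct,st=np.cos(t),np.sin(t)
    T=lambda P:[(1000*x+ct*a-st*b,1000*y+st*a+ct*b,z) for a,b,z in P]
    pr=lambda poly,z0,z1:[(a,b,z) for a,b in poly for z in(z0,z1)]
    o=hull(T(pr([(36,-66),(86,-66),(86,66),(36,66)],0,85)))|hull(T(pr([(9,-66),(36,-66),(36,66),(9,66)],77,85)))
    for s in(1,-1): 
        o|=hull(T(pr([(36,29*s),(-14,29*s),(-14,48*s),(36,48*s)],0,60)))|hull(T(pr([(-14,29*s),(-30,44*s),(-30,63*s),(-14,48*s)],0,60)))
    return cv2.resize(o*1.0,(560,420),interpolation=cv2.INTER_AREA)
f=lambda v:np.abs(model(*v)[sub]-w[sub]).sum()
r=min((minimize(f,[.667,.045,t],method="Nelder-Mead",options=dict(initial_simplex=[[.667,.045,t],[.68,.045,t],[.667,.055,t],[.667,.045,t+.1]])) for t in(.2,.28)),key=lambda r:r.fun)
print(r.x,r.fun,w[sub].sum())
b=np.full((420,560,3),0,np.uint8);b[...,2]=w*255;b[...,1]=(model(*r.x)*255)
top=c["img"]
cv2.imwrite("pics/fit2.png",np.hstack([cv2.resize(b[110:195,215:300],(425,425),interpolation=0),cv2.resize(top[160:260,280:380],(370,425),interpolation=2)[:425]]))
E
python3 fit.py
```

```text
time: 3.2
tool_pos: [0.5197, -0.1733, 0.0386]
tool_rot: [3.141, -0.001, 0.102]
contact_force: [0.5, 0.6, 0.5]
opening: 0.092
time: 3.95
tool_pos: [0.5191, -0.1729, 0.0379]
tool_rot: [3.141, -0.0, 0.1]
contact_force: [-0.3, -0.0, 2.9]
opening: 0.0519
[0.66223528 0.04156977 0.21041152] 411.125 1867
```

View pics/fit2.png

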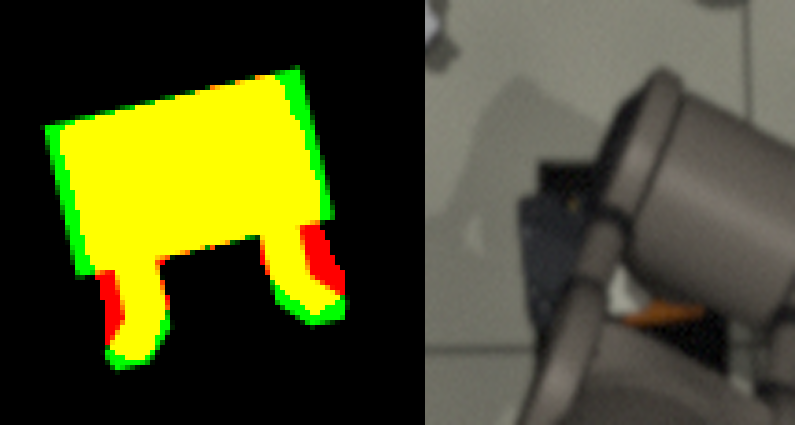

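Gripped: the opening reads 52 mm. Start tipping toward +x about the front edge on the rubber, in small steps.

```bash
python3 -m inch '[[[2.5,0,-0.7,0],[2.5,0,-0.8,0],[2.5,0,-0.8,0],[2.5,0,-0.7,0],[0,0,0,0]]]'
sed -i 's/-66/-hb/g;s/,66)/,hb)/g;s/48\*s/ho*s/g;s/63\*s/66*s/;s/def model(x,y,t)/def model(x,y,t,hb=59,ho=54)/' fit.py; python3 - <<'E'
exec(open("fit.py").read().split("b=np.full")[0])
r=minimize(f,list(r.x)+[59,54],method="Nelder-Mead",options=dict(initial_simplex=[list(r.x)+[59,54]]+[list(np.r_[r.x,59,54]+e) for e in np.diag([.008,.008,.05,5,5])]))
print(r.x,r.fun)
print([(d["conf"],np.round(proj(c,[r.x[0],r.x[1],.033])[::-1])) for d in [dict(conf=0)]])
E
```

```text
time: 4.62
tool_pos: [0.5292, -0.1718, 0.0407]
tool_rot: [3.141, -0.0, 0.1]
contact_force: [0.6, -0.1, -0.6]
opening: 0.0516
[0.66289791 0.0400147  0.24044701] 208.9375 1867
[6.62531392e-01 4.00729304e-02 2.38432973e-01 5.87701119e+01
 5.90876464e+01] 166.1875
[(0, array([165., 258.]))]
```

```bash
python3 -m inch '[[[3,0,-0.5,0],[3,0,-0.5,0],[3,0,0,0],[3,0,0,0],[0,0,0,0]]]'
python3 - <<'E'
from h import *
c=snap("side","s2.png");cv2.imwrite("pics/s2c.png",cv2.resize(c["img"][120:220,240:370],None,fx=5,fy=5,interpolation=cv2.INTER_CUBIC))
E
```

```text
time: 5.3
tool_pos: [0.5412, -0.1706, 0.0417]
tool_rot: [3.141, -0.0, 0.1]
contact_force: [0.4, -0.1, -2.0]
opening: 0.0517
```

View pics/s2c.png

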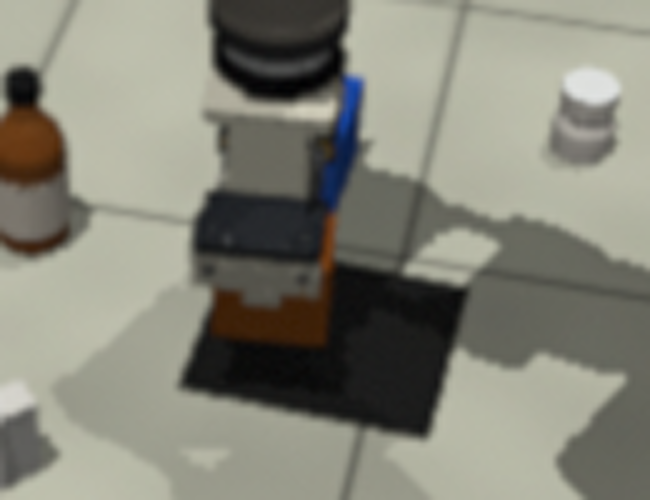

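The dish rose level and did not turn, and the force of 2 N matches its weight. So I'll use gravity instead: put it back, grip lightly near the rear end at the centre-of-mass height, and let it swing about the pads.

```bash
python3 -m inch '[[[-7,0,0,0],[-7,0,0,0],[-6,0,0,0],[0,0,1.5,0],[0,0,1,0],[0,0,1,0],[0,0,0.5,0],[0,0,0,0]]]'
python3 -m inch '[[[0,0,0,0],[0,0,0,0],[0,0,0,0],[0,0,0,0]]]' -1
python3 -m inch '[[[-10,0,3,0],[-10,0,4,0],[-11,0,4,0],[0,0,3,0],[0,0,0,0]]]'
python3 -m inch '[[[0,0,0,0],[0,0,0,0],[0,0,0,0],[0,0,0,0],[0,0,0,0],[0,0,0,0]]]' 1 4
```

```text
time: 6.35
tool_pos: [0.5212, -0.1726, 0.0379]
tool_rot: [3.141, -0.0, 0.1]
contact_force: [-0.1, 0.3, 0.9]
opening: 0.0524
time: 6.85
tool_pos: [0.5211, -0.1726, 0.0377]
tool_rot: [3.141, -0.0, 0.1]
contact_force: [0.7, 0.1, -0.3]
opening: 0.0873
time: 7.48
tool_pos: [0.4902, -0.1758, 0.0236]
tool_rot: [3.142, -0.0, 0.1]
contact_force: [0.4, -0.7, 0.3]
opening: 0.0919
time: 8.22
tool_pos: [0.4902, -0.1757, 0.0237]
tool_rot: [3.142, -0.0, 0.1]
contact_force: [0.0, 0.6, 0.5]
opening: 0.0517
```

```bash
python3 -m inch '[[[3.5,0,-5,0],[4,0,-5,0],[4.5,0,-4.5,0],[4.7,0,-4,0],[5,0,-3.6,0],[5.5,0,-3.2,0],[0,0,0,0]]]'
python3 - <<'E'
from h import *
c=snap("side","s3.png");cv2.imwrite("pics/s3c.png",cv2.resize(c["img"][120:220,240:370],None,fx=5,fy=5,interpolation=cv2.INTER_CUBIC))
E
```

```text
time: 9.1
tool_pos: [0.5178, -0.173, 0.0493]
tool_rot: [3.141, -0.001, 0.1]
contact_force: [0.3, -0.6, -2.7]
opening: 0.0519
```

View pics/s3c.png

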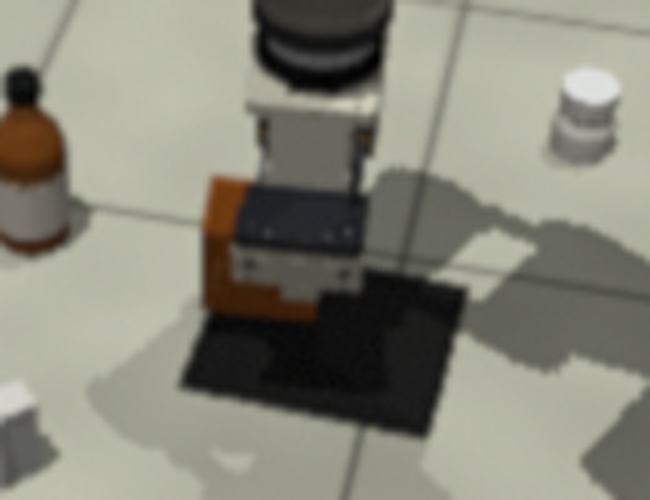

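At 4 N it still lifts level. Lower it until it almost touches the mat, drop to 3 N, and lift again more briskly.

```bash
python3 -m inch '[[[-4,0,5,0],[-4,0,6,0],[0,0,6,0],[0,0,4,0],[0,0,0,0],[0,0,0,0]]]' 1 3
python3 -m inch '[[[0,0,-2,0],[0,0,-8,0],[2,0,-8,0],[4,0,-6,0],[0,0,0,0],[0,0,0,0]]]'
cat > look.py <<'E'
import sys
from h import *
n=sys.argv[1]; c=snap("side",n); r0,r1,c0,c1=map(int,sys.argv[2:6])
cv2.imwrite("pics/c_"+n,cv2.resize(c["img"][r0:r1,c0:c1],None,fx=5,fy=5,interpolation=cv2.INTER_CUBIC))
E
python3 look.py s4.png 140 200 260 340
```

```text
time: 9.9
tool_pos: [0.5096, -0.1738, 0.028]
tool_rot: [3.141, -0.0, 0.1]
contact_force: [0.1, -0.5, -2.5]
opening: 0.0516
time: 10.65
tool_pos: [0.5151, -0.1731, 0.0519]
tool_rot: [-3.142, 0.0, 0.1]
contact_force: [-0.1, -0.1, -2.3]
opening: 0.0519
```

View pics/c_s4.png

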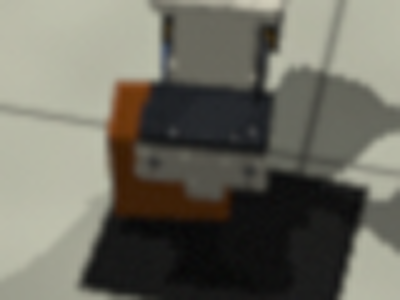

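Level again: the dish's bottom edge at (215,115–230) of the crop is parallel to the mat. The full pad patch resists turning too strongly. So I'll re-grip by only a small patch at the upper rear corner, which has far less torsional friction and a longer gravity lever, and roll about the front edge.

```bash
python3 -m inch '[[[-2,0,8,0],[-2,0,8,0],[-2,0,8,0],[0,0,2.5,0],[0,0,1,0],[0,0,0.5,0],[0,0,0,0]]]'
python3 -m inch '[[[0,0,0,0],[0,0,0,0],[0,0,0,0],[0,0,0,0]]]' -1
python3 -m inch '[[[-6,0,-13,0],[-5.5,0,-14,0],[0,0,-10,0],[0,0,0,0]]]'
python3 -m inch '[[[0,0,0,0],[0,0,0,0],[0,0,0,0],[0,0,0,0],[0,0,0,0]]]' 1 4
```

```text
time: 11.58
tool_pos: [0.5096, -0.1738, 0.0242]
tool_rot: [3.141, -0.001, 0.1]
contact_force: [-0.3, 0.0, 0.5]
opening: 0.052
time: 12.08
tool_pos: [0.5094, -0.1738, 0.0241]
tool_rot: [3.141, -0.0, 0.1]
contact_force: [0.6, -0.6, 0.4]
opening: 0.0875
time: 12.58
tool_pos: [0.4986, -0.1753, 0.0624]
tool_rot: [3.14, -0.002, 0.1]
contact_force: [-0.0, 0.0, 0.0]
opening: 0.0922
time: 13.2
tool_pos: [0.4978, -0.1749, 0.0609]
tool_rot: [-3.142, 0.0, 0.1]
contact_force: [0.6, 1.0, -0.5]
opening: 0.0522
```

```bash
python3 -m inch '[[[5.7,0,-5.6,0],[6.1,0,-5.2,0],[6.5,0,-4.6,0],[7,0,-4,0],[7.3,0,-3.4,0],[7.5,0,-2.8,0],[0,0,0,0]]]'
python3 look.py s5.png 140 210 250 350
```

```text
time: 14.08
tool_pos: [0.5385, -0.171, 0.0868]
tool_rot: [3.141, -0.001, 0.1]
contact_force: [-1.0, -1.2, 0.4]
opening: 0.0519
```

View pics/c_s5.png

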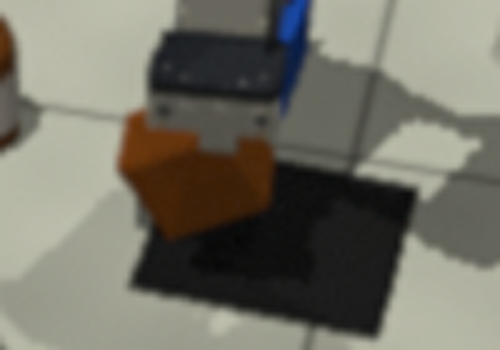

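The dish is rolling nicely, tilted ~30° with its front edge on the mat at (238,170) of the crop. Continue to ~50°, lift it gently, and carry it to the bare bench on the dock's axis.

```bash
python3 -m inch '[[[7.8,0,-2.2,0],[7.9,0,-1.3,0],[8,0,-0.6,0],[8,0,0,0],[0,0,-3,0],[0,0,-6,0],[0,0,-7,0],[0,0,-3,0],[0,0,0,0]]]'
python3 -m inch '[[[-5,-9,0,0],[-10,-19,0,0],[-10,-19,0,0],[-10,-19,0,0],[-10,-19,0,0],[-10,-19,0,0],[-10,-19,0,0],[-10,-19,0,0],[-8,-18,0,0],[-4,-10,0,0]]]'
python3 -m inch '[[[0,0,0,-0.046],[0,0,0,-0.046],[0,0,0,-0.046],[0,0,0,0]]]'
python3 - <<'E'
from h import *
c=read_camera("side")
hs=cv2.cvtColor(c["img"],cv2.COLOR_BGR2HSV);m=(hs[...,1]>130)&(hs[...,0]<22)&(hs[...,2]>60)
m[:, :180]=0; k,_=cv2.findContours(m.astype(np.uint8),0,1)
for q in k:
  if cv2.contourArea(q)>60: print(cv2.contourArea(q),cv2.approxPolyDP(q,2,True)[:,0].tolist())
E
```

```text
time: 15.25
tool_pos: [0.5694, -0.1679, 0.1102]
tool_rot: [3.141, -0.001, 0.1]
contact_force: [-0.1, 0.4, -1.8]
opening: 0.0516
time: 16.5
tool_pos: [0.4651, -0.0062, 0.1098]
tool_rot: [3.142, 0.0, 0.101]
contact_force: [0.2, -0.2, -2.8]
opening: 0.0517
time: 17.0
tool_pos: [0.466, -0.0072, 0.1097]
tool_rot: [3.141, -0.0, 0.237]
contact_force: [0.5, -0.0, -2.1]
opening: 0.0518
440.0 [[291, 205], [291, 217], [308, 227], [324, 215], [324, 209], [298, 209], [297, 200]]
134.0 [[242, 142], [238, 150], [240, 155], [245, 156], [251, 151], [251, 147], [247, 142]]
105.0 [[338, 44], [340, 70], [357, 66], [359, 63], [342, 66]]
```

```bash
python3 - <<'E'
from h import *
c=read_camera("side"); s=observe()
p=np.array(s["tool_pos"]);yw=.237;X=np.array([np.cos(yw),np.sin(yw),0]);Y=np.array([-X[1],X[0],0])
for th in(40,50,60,70):
    t=np.radians(th);o=[]
    G=np.array([-32,62])/1e3
    for a,b in((36,0),(36,66),(-36,0),(-36,66)):
        d=np.array([a,b])/1e3-G
        x=d[0]*np.cos(t)+d[1]*np.sin(t);z=-d[0]*np.sin(t)+d[1]*np.cos(t)
        o.append(proj(c,p+X*(x+.003)+Y*.026+[0,0,z+.004]).round().tolist())
    print(th,o)
E
```

```text
40 [[301.0, 228.0], [287.0, 216.0], [322.0, 217.0], [308.0, 205.0]]
50 [[307.0, 228.0], [289.0, 218.0], [325.0, 215.0], [307.0, 205.0]]
60 [[312.0, 227.0], [293.0, 220.0], [327.0, 213.0], [307.0, 205.0]]
70 [[318.0, 226.0], [296.0, 221.0], [329.0, 210.0], [307.0, 205.0]]
```

Tilt is 51° and the lower edge is ~22 mm above the bench. Lower it to touch, then roll on with a slight press.

```bash
python3 -m inch '[[[0,0,6,0],[0,0,6,0],[0,0,4,0],[0,0,2,0],[0,0,1,0],[0,0,1,0],[0,0,0,0]]]'
python3 -m inch '[[[0,0,1,0],[1,0,1,0],[1,0,0.5,0],[0,0,0,0]]]'
```

```text
time: 17.98
tool_pos: [0.4658, -0.0073, 0.0898]
tool_rot: [3.141, -0.0, 0.238]
contact_force: [-0.2, 1.3, -2.9]
opening: 0.0518
time: 18.48
tool_pos: [0.4678, -0.0068, 0.0872]
tool_rot: [3.141, -0.0, 0.238]
contact_force: [0.8, 1.2, -2.4]
opening: 0.052
```

```bash
python3 -m inch '[[[4,0,1,0],[5,0,1,0],[5,0,1,0],[5,0,1,0],[5,0,1.5,0],[0,0,0,0]]]'
python3 -m inch '[[[4,0,1.5,0],[4,0,1.5,0],[0,0,0,0]]]'
cat > tilt.py <<'E'
from h import *
c=read_camera("side")
hs=cv2.cvtColor(c["img"],cv2.COLOR_BGR2HSV);m=(hs[...,1]>130)&(hs[...,0]<22)&(hs[...,2]>60)
m[:, :262]=0;m[:100]=0;k,_=cv2.findContours(m.astype(np.uint8),0,1)
for q in k:
  if cv2.contourArea(q)>40: print(cv2.contourArea(q),cv2.approxPolyDP(q,1.5,True)[:,0].tolist())
s=observe();p=np.array(s["tool_pos"]);yw=.237;X=np.array([np.cos(yw),np.sin(yw),0]);Y=np.array([-X[1],X[0],0])
for th in(60,70,80,90):
    t=np.radians(th);o=[];G=np.array([-32,62])/1e3
    for a,b in((36,0),(36,66),(-36,0),(-36,66)):
        d=np.array([a,b])/1e3-G
        x=d[0]*np.cos(t)+d[1]*np.sin(t);z=-d[0]*np.sin(t)+d[1]*np.cos(t)
        o.append(proj(c,p+X*(x+.003)+Y*.026+[0,0,z+.004]).round().tolist())
    print(th,o)
E
python3 tilt.py
```

```text
time: 19.23
tool_pos: [0.4917, -0.0011, 0.0817]
tool_rot: [3.141, -0.001, 0.238]
contact_force: [1.5, 1.1, 2.3]
opening: 0.0517
time: 19.6
tool_pos: [0.4991, 0.0007, 0.0785]
tool_rot: [3.142, -0.0, 0.238]
contact_force: [1.5, 0.4, 2.7]
opening: 0.0521
328.5 [[315, 205], [312, 217], [286, 217], [286, 227], [306, 232], [315, 217]]
60 [[300.0, 234.0], [280.0, 227.0], [314.0, 220.0], [294.0, 212.0]]
70 [[305.0, 233.0], [284.0, 228.0], [316.0, 218.0], [293.0, 212.0]]
80 [[310.0, 231.0], [288.0, 229.0], [317.0, 215.0], [293.0, 213.0]]
90 [[315.0, 229.0], [292.0, 229.0], [317.0, 213.0], [293.0, 213.0]]
```

About 73°, with a contact push of 2–3 N. Continue to flat.

```bash
python3 -m inch '[[[4,0,2,0],[4,0,2.3,0],[4,0,2.6,0],[3.5,0,2.7,0],[0,0,0,0]]]'
python3 tilt.py
```

```text
time: 20.27
tool_pos: [0.5144, 0.0045, 0.0689]
tool_rot: [3.141, -0.001, 0.238]
contact_force: [3.1, 1.0, 2.5]
opening: 0.0518
292.0 [[309, 203], [307, 203], [307, 218], [305, 220], [285, 220], [286, 231], [306, 231], [310, 216]]
60 [[294.0, 236.0], [275.0, 229.0], [308.0, 222.0], [288.0, 215.0]]
70 [[300.0, 235.0], [278.0, 230.0], [310.0, 220.0], [288.0, 215.0]]
80 [[305.0, 233.0], [282.0, 231.0], [311.0, 218.0], [287.0, 215.0]]
90 [[309.0, 231.0], [286.0, 231.0], [311.0, 215.0], [287.0, 215.0]]
```

```bash
python3 -m inch '[[[2.5,0,2,0],[2,0,2,0],[0,0,0,0]]]'
python3 -m inch '[[[0,0,1,0],[0,0,0,0]]]'
python3 tilt.py | head -3
```

```text
time: 20.7
tool_pos: [0.5184, 0.0055, 0.065]
tool_rot: [3.141, -0.0, 0.238]
contact_force: [1.6, 1.0, 0.7]
opening: 0.0518
time: 20.95
tool_pos: [0.5182, 0.0053, 0.064]
tool_rot: [3.141, 0.0, 0.238]
contact_force: [2.9, 1.1, 2.0]
opening: 0.052
286.0 [[307, 203], [304, 203], [305, 219], [303, 221], [286, 221], [286, 232], [306, 232], [308, 219]]
60 [[293.0, 237.0], [273.0, 230.0], [307.0, 223.0], [286.0, 216.0]]
70 [[298.0, 236.0], [277.0, 231.0], [308.0, 221.0], [286.0, 216.0]]
```

```bash
python3 -m inch '[[[0,0,0.5,0],[0,0,0,0]]]'
python3 -m inch '[[[0,0,0,0],[0,0,0,0],[0,0,0,0],[0,0,0,0]]]' -1
python3 -m inch '[[[0,0,-20,0],[0,0,-30,0],[-30,0,-30,0],[-40,0,0,0],[0,0,0,0]]]'
python3 tilt.py | head -3
python3 - <<'E'
from h import *
a=snap("side","s6.png")["img"];c=read_camera("top");cv2.imwrite("pics/t6.png",c["img"])
k=lambda i,s:cv2.resize(i[s],(400,400),interpolation=2)
cv2.imwrite("pics/m6.png",np.hstack([k(a,np.s_[180:260,260:340]),k(c["img"],np.s_[160:260,220:320])]))
E
```

```text
time: 21.25
tool_pos: [0.5185, 0.0054, 0.0637]
tool_rot: [3.141, -0.0, 0.238]
contact_force: [3.1, 1.5, 3.1]
opening: 0.052
time: 21.75
tool_pos: [0.518, 0.0054, 0.0634]
tool_rot: [-3.142, 0.001, 0.238]
contact_force: [0.1, -0.4, 0.7]
opening: 0.0876
time: 22.38
tool_pos: [0.448, -0.0111, 0.1439]
tool_rot: [-3.141, 0.001, 0.237]
contact_force: [0.8, 0.3, 0.3]
opening: 0.0919
600.5 [[307, 203], [286, 204], [286, 232], [305, 232], [307, 230]]
60 [[319.0, 219.0], [299.0, 212.0], [335.0, 204.0], [314.0, 196.0]]
70 [[325.0, 218.0], [303.0, 213.0], [337.0, 202.0], [314.0, 196.0]]
```

View pics/m6.png

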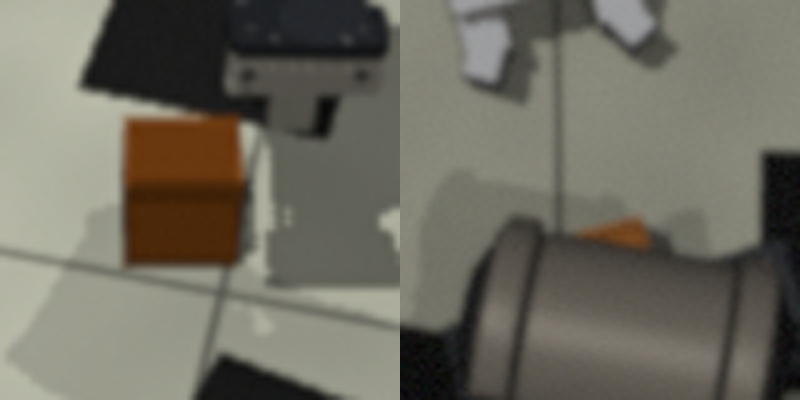

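The dish stands upright on its wall on bare bench, clear of both mats; the side crop shows the block with its base at (232, 286–306). Locate it precisely.

```bash
python3 - <<'E'
from h import *
c=read_camera("side")
hs=cv2.cvtColor(c["img"],cv2.COLOR_BGR2HSV);m=(hs[...,1]>130)&(hs[...,0]<22)&(hs[...,2]>60)
m[:, :262]=0;m[:180]=0
from scipy.optimize import minimize
def mod(x,y,t):
    ct,st=np.cos(t),np.sin(t)
    P=np.array([(x+ct*a-st*b,y+st*a+ct*b,z) for a in(-.033,.033) for b in(-.026,.026) for z in(0,.072)])
    a=np.zeros((1680,2240),np.uint8);cv2.fillConvexPoly(a,cv2.convexHull((proj(c,P)*4+1.5).round().astype(np.int32)),1)
    return cv2.resize(a*1.,(560,420),interpolation=cv2.INTER_AREA)
f=lambda v:np.abs(mod(*v)-m)[180:260,262:330].sum()
r=minimize(f,[.5,0,.237],method="Nelder-Mead",options=dict(initial_simplex=[[.5,0,.237],[.51,0,.237],[.5,.01,.237],[.5,0,.3]]))
print(r.x,r.fun,m.sum()); print(at_z(c,(232,286),0),at_z(c,(232,306),0))
E
```

```text
[ 4.95650623e-01 -3.51404438e-05  2.10261243e-01] 78.375 647
[5.16406389e-01 2.99129567e-02 1.11022302e-16] [0.46033172 0.01636031 0.        ]
```

Dish centre is (0.496, 0.000), already on the dock's axis. Take it at its upper rear corner again, for the second roll.

```bash
python3 -m inch '[[[15,0,10,0],[0,0,25,0],[0,0,25,0],[0,0,15,0],[0,0,6,0],[0,0,0,0]]]'
python3 -m inch '[[[0,0,0,0],[0,0,0,0],[0,0,0,0],[0,0,0,0],[0,0,0,0],[0,0,0,0]]]' 1 4
python3 -m inch '[[[6.1,0,-5.2,0],[6.6,0,-4.5,0],[6.9,0,-3.9,0],[7.2,0,-3.4,0],[7.5,0,-2.7,0],[7.7,0,-2,0],[0,0,0,0]]]'
cat > tilt2.py <<'E'
from h import *
c=read_camera("side")
hs=cv2.cvtColor(c["img"],cv2.COLOR_BGR2HSV);m=(hs[...,1]>130)&(hs[...,0]<22)&(hs[...,2]>60)
m[:, :262]=0;m[:180]=0;k,_=cv2.findContours(m.astype(np.uint8),0,1)
for q in k:
  if cv2.contourArea(q)>40: print(cv2.contourArea(q),cv2.approxPolyDP(q,1.5,True)[:,0].tolist())
p=np.array(observe()["tool_pos"]);yw=.237;X=np.array([np.cos(yw),np.sin(yw),0]);Y=np.array([-X[1],X[0],0])
for th in(0,20,30,40,50,60,70,80,90):
    t=np.radians(th);o=[]
    for a,b in((61.5,-67.5),(61.5,4.5),(-4.5,-67.5),(-4.5,4.5)):
        a/=1e3;b/=1e3
        x=a*np.cos(t)+b*np.sin(t);z=-a*np.sin(t)+b*np.cos(t)
        o.append(proj(c,p+X*(x+.003)+Y*.026+[0,0,z+.004]).round().tolist())
    print(th,o)
E
python3 tilt2.py
```

```text
time: 23.32
tool_pos: [0.4651, -0.0074, 0.0623]
tool_rot: [-3.141, 0.0, 0.238]
contact_force: [-1.3, 0.0, -0.0]
opening: 0.0915
time: 24.08
tool_pos: [0.4649, -0.0075, 0.0627]
tool_rot: [3.141, -0.0, 0.238]
contact_force: [0.3, -0.3, 2.2]
opening: 0.0518
time: 24.95
tool_pos: [0.5064, 0.0025, 0.0845]
tool_rot: [3.141, -0.001, 0.238]
contact_force: [0.1, -1.1, 1.6]
opening: 0.052
419.0 [[273, 206], [273, 219], [284, 231], [303, 225], [302, 215], [282, 216], [279, 213], [280, 204]]
0 [[269.0, 228.0], [269.0, 211.0], [293.0, 228.0], [293.0, 211.0]]
20 [[279.0, 232.0], [270.0, 216.0], [301.0, 227.0], [293.0, 211.0]]
30 [[284.0, 233.0], [271.0, 219.0], [304.0, 225.0], [292.0, 211.0]]
40 [[289.0, 233.0], [273.0, 221.0], [308.0, 224.0], [292.0, 211.0]]
50 [[295.0, 233.0], [276.0, 223.0], [311.0, 222.0], [292.0, 211.0]]
60 [[300.0, 232.0], [279.0, 224.0], [313.0, 219.0], [291.0, 211.0]]
70 [[306.0, 231.0], [282.0, 225.0], [315.0, 217.0], [291.0, 211.0]]
80 [[310.0, 229.0], [286.0, 226.0], [316.0, 214.0], [290.0, 211.0]]
90 [[315.0, 227.0], [289.0, 227.0], [317.0, 211.0], [290.0, 211.0]]
```

~30° as planned. Continue.

```bash
python3 -m inch '[[[7.9,0,-1.4,0],[7.9,0,-0.6,0],[8,0,0,0],[7.9,0,0.9,0],[7.8,0,1.6,0],[0,0,0,0]]]'
python3 -m inch '[[[7.7,0,2.4,0],[5,0,2,0],[0,0,0,0]]]'
python3 tilt2.py | grep -v ^[0234]0
```

```text
time: 25.75
tool_pos: [0.545, 0.0118, 0.0839]
tool_rot: [3.141, -0.001, 0.238]
contact_force: [0.2, 0.4, 2.6]
opening: 0.0519
time: 26.12
tool_pos: [0.5571, 0.0148, 0.0794]
tool_rot: [3.141, -0.001, 0.238]
contact_force: [2.8, 0.7, 3.2]
opening: 0.0519
381.5 [[293, 206], [289, 206], [290, 214], [288, 217], [263, 217], [263, 225], [284, 232], [294, 219]]
0 [[251.0, 229.0], [250.0, 212.0], [274.0, 229.0], [274.0, 212.0]]
50 [[277.0, 234.0], [257.0, 224.0], [292.0, 223.0], [272.0, 212.0]]
60 [[282.0, 233.0], [260.0, 225.0], [294.0, 220.0], [272.0, 212.0]]
70 [[287.0, 232.0], [264.0, 226.0], [296.0, 218.0], [271.0, 212.0]]
80 [[292.0, 230.0], [267.0, 227.0], [297.0, 215.0], [271.0, 212.0]]
90 [[296.0, 228.0], [271.0, 228.0], [297.0, 212.0], [271.0, 212.0]]
```

```bash
python3 -m inch '[[[5,0,2.4,0],[5,0,2.7,0],[5,0,3.1,0],[5,0,3.5,0],[0,0,0,0]]]'
python3 tilt2.py | grep -v ^[023456]0
```

```text
time: 26.8
tool_pos: [0.5761, 0.0195, 0.0672]
tool_rot: [3.142, 0.0, 0.238]
contact_force: [1.6, -0.4, 1.0]
opening: 0.0519
354.5 [[288, 206], [281, 205], [282, 216], [280, 220], [262, 220], [262, 230], [283, 232], [288, 219]]
0 [[244.0, 232.0], [243.0, 215.0], [267.0, 232.0], [267.0, 215.0]]
70 [[280.0, 235.0], [257.0, 229.0], [289.0, 221.0], [264.0, 215.0]]
80 [[285.0, 233.0], [260.0, 230.0], [290.0, 218.0], [264.0, 215.0]]
90 [[289.0, 230.0], [264.0, 230.0], [290.0, 215.0], [264.0, 215.0]]
```

```bash
python3 -m inch '[[[4,0,2.8,0],[4,0,3,0],[3,0,2,0],[0,0,0,0]]]'
python3 tilt2.py | grep -v ^[023456]0
python3 -m inch '[[[0,0,1.5,0],[0,0,0,0]]]'
python3 tilt2.py | head -1
```

```text
time: 27.35
tool_pos: [0.5859, 0.022, 0.0591]
tool_rot: [-3.141, 0.002, 0.238]
contact_force: [-0.3, 0.0, -1.7]
opening: 0.0517
329.0 [[284, 205], [277, 205], [278, 219], [276, 222], [262, 222], [262, 232], [283, 232]]
0 [[241.0, 233.0], [239.0, 217.0], [264.0, 233.0], [263.0, 217.0]]
70 [[277.0, 236.0], [253.0, 231.0], [285.0, 223.0], [261.0, 217.0]]
80 [[281.0, 234.0], [257.0, 232.0], [286.0, 220.0], [260.0, 217.0]]
90 [[286.0, 232.0], [261.0, 232.0], [286.0, 217.0], [260.0, 217.0]]
time: 27.65
tool_pos: [0.5866, 0.0221, 0.0585]
tool_rot: [3.142, -0.0, 0.238]
contact_force: [0.8, 1.6, 0.1]
opening: 0.0521
326.5 [[283, 205], [277, 205], [278, 216], [276, 222], [262, 222], [262, 232], [283, 232]]
```

Flat. Let go, rise and back away, and locate it.

```bash
python3 -m inch '[[[0,0,0,0],[0,0,0,0],[0,0,0,0],[0,0,0,0]]]' -1
python3 -m inch '[[[0,0,-20,0],[0,0,-40,0],[-30,0,-30,0],[-50,0,0,0],[-50,0,0,0],[0,0,0,0]]]'
python3 - <<'E'
from h import *
c=snap("side","s7.png"); b=c["img"]; t=snap("top","t7.png")["img"]
k=lambda i,s:cv2.resize(i[s],(400,400),interpolation=2)
cv2.imwrite("pics/m7.png",np.hstack([k(b,np.s_[170:260,200:290]),k(t,np.s_[120:220,220:320])]))
hs=cv2.cvtColor(c["img"],cv2.COLOR_BGR2HSV);m=(hs[...,1]>130)&(hs[...,0]<22)&(hs[...,2]>40)
m[:, :250]=0;m[:180]=0
from scipy.optimize import minimize
def mod(x,y,t):
    ct,st=np.cos(t),np.sin(t)
    P=np.array([(x+ct*a-st*b,y+st*a+ct*b,z) for a in(-.036,.036) for b in(-.026,.026) for z in(0,.066)])
    a=np.zeros((1680,2240),np.uint8);cv2.fillConvexPoly(a,cv2.convexHull((proj(c,P)*4+1.5).round().astype(np.int32)),1)
    return cv2.resize(a*1.,(560,420),interpolation=cv2.INTER_AREA)
f=lambda v:np.abs(mod(*v)-m)[180:260,250:330].sum()
r=minimize(f,[.56,.017,.237],method="Nelder-Mead",options=dict(initial_simplex=[[.56,.017,.237],[.57,.017,.237],[.56,.03,.237],[.56,.017,.3]]))
print(r.x,r.fun,m.sum())
d=r.x[:2]-[.663,.040];a=.238;print("dock frame",d@[np.cos(a),np.sin(a)],d@[-np.sin(a),np.cos(a)])
E
```

```text
time: 28.2
tool_pos: [0.5865, 0.0219, 0.0584]
tool_rot: [3.141, 0.0, 0.238]
contact_force: [-0.3, -0.1, -0.2]
opening: 0.0873
time: 28.95
tool_pos: [0.4568, -0.0087, 0.1484]
tool_rot: [-3.141, 0.003, 0.237]
contact_force: [1.3, 0.2, -0.0]
opening: 0.0915
[0.56177373 0.01657243 0.23244878] 97.4375 651
dock frame -0.10389612057687725 0.0010978769714468156
```

View pics/m7.png

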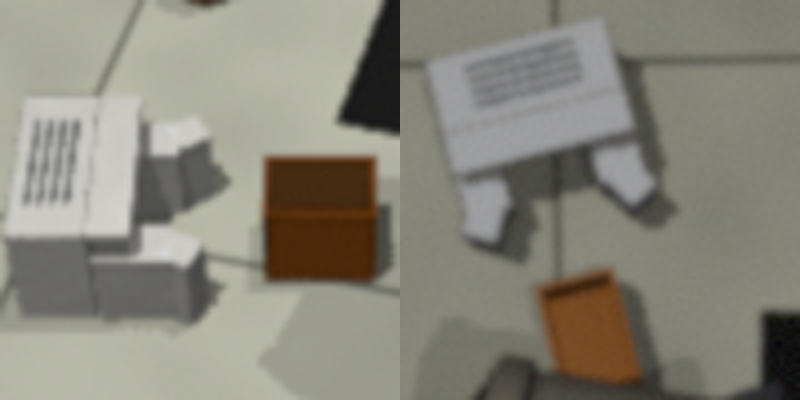

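Picture check: the dish is mouth up on bare bench, square in front of the dock opening (dock frame x −104 mm, y +1 mm). Now close the fingers, lower them behind the dish, and push.

```bash
python3 -m inch '[[[0,0,10,0],[0,0,40,0],[0,0,40,0],[0,0,28,0],[0,0,10,0],[0,0,0,0],[0,0,0,0]]]' 1 10
python3 -m inch '[[[15,0,0,0],[18,0,0,0],[10,0,0,0],[4,0,0,0],[3,0,0,0],[3,0,0,0],[3,0,0,0],[3,0,0,0],[3,0,0,0],[0,0,0,0]]]'
```

```text
time: 29.92
tool_pos: [0.4611, -0.0087, 0.0212]
tool_rot: [3.141, -0.002, 0.238]
contact_force: [-0.3, -0.1, -0.0]
opening: 0.0264
time: 31.18
tool_pos: [0.5204, 0.006, 0.0203]
tool_rot: [-3.142, 0.0, 0.238]
contact_force: [-0.5, -0.2, 1.0]
opening: 0.0007
```

```bash
python3 -m inch '[[[3,0,0,0],[4,0,0,0],[5,0,0,0],[6,0,0,0],[6,0,0,0],[6,0,0,0],[6,0,0,0],[6,0,0,0],[5,0,0,0],[4,0,0,0]]]'
python3 -m inch '[[[5,0,0,0],[5,0,0,0],[5,0,0,0],[5,0,0,0],[4,0,0,0],[3,0,0,0],[0,0,0,0]]]'
python3 -m inch '[[[2,0,0,0],[2,0,0,0],[2,0,0,0],[0,0,0,0]]]'
```

```text
time: 32.42
tool_pos: [0.5703, 0.018, 0.0204]
tool_rot: [3.141, 0.0, 0.238]
contact_force: [-1.8, -0.1, -0.2]
opening: 0.0005
time: 33.3
tool_pos: [0.5967, 0.0244, 0.0205]
tool_rot: [3.141, -0.001, 0.238]
contact_force: [0.4, 0.1, 0.2]
opening: 0.0003
time: 33.8
tool_pos: [0.6024, 0.0258, 0.0205]
tool_rot: [3.141, -0.001, 0.238]
contact_force: [-0.6, -0.2, 1.4]
opening: 0.0008
```

```bash
python3 -m inch '[[[2,0,0,0],[2,0,0,0],[2,0,0,0],[2,0,0,0],[2,0,0,0],[0,0,0,0]]]'
python3 -m inch '[[[1.5,0,0,0],[1.5,0,0,0],[0,0,0,0]]]'
```

```text
time: 34.55
tool_pos: [0.6122, 0.0282, 0.0204]
tool_rot: [3.141, -0.001, 0.238]
contact_force: [-0.6, -0.7, 0.1]
opening: 0.0006
time: 34.92
tool_pos: [0.6149, 0.0289, 0.0204]
tool_rot: [3.141, -0.0, 0.238]
contact_force: [-0.5, 0.5, 0.5]
opening: 0.0005
```

```bash
python3 -m inch '[[[1,0,0,0],[1,0,0,0],[0,0,0,0]]]'; cat > fin.py <<'E'
from h import *
from scipy.optimize import minimize
c=read_camera("side");hs=cv2.cvtColor(c["img"],cv2.COLOR_BGR2HSV);m=(hs[...,1]>130)&(hs[...,0]<25)&(hs[...,2]>30)
m[:, :205]=0;m[:180]=0;k,_=cv2.findContours(m.astype(np.uint8),0,1)
for q in k:
  if cv2.contourArea(q)>15: print(cv2.contourArea(q),cv2.approxPolyDP(q,1,True)[:,0].tolist())
a=.238;C,S=np.cos(a),np.sin(a)
W=lambda x,y,z:np.array([.663+C*x-S*y,.040+S*x+C*y,z])
for x in(-.036,-.041,-.046,-.051): print(x,[proj(c,W(x,y,z)).round(1).tolist() for y,z in((-.026,.066),(.026,.066),(.026,0))])
E
python3 fin.py
```

```text
time: 35.3
tool_pos: [0.6168, 0.0293, 0.0204]
tool_rot: [3.141, -0.0, 0.238]
contact_force: [-0.9, 0.4, -0.4]
opening: 0.0005
67.0 [[232, 205], [231, 219], [234, 219], [235, 216], [238, 214], [237, 212], [239, 210], [237, 210], [237, 206]]
-0.036 [[247.8, 203.5], [247.0, 217.5], [248.2, 232.4]]
-0.041 [[249.6, 203.5], [248.8, 217.5], [249.9, 232.4]]
-0.046 [[251.4, 203.5], [250.6, 217.5], [251.6, 232.4]]
-0.051 [[253.1, 203.5], [252.4, 217.5], [253.4, 232.4]]
```

```bash
python3 -m inch '[[[1,0,0,0],[1,0,0,0],[0,0,0,0]]]'; python3 -m inch '[[[1,0,0,0],[1,0,0,0],[0,0,0,0]]]'
```

```text
time: 35.72
tool_pos: [0.6188, 0.0298, 0.0204]
tool_rot: [3.141, -0.0, 0.238]
contact_force: [-0.7, -0.6, -0.8]
opening: 0.0004
time: 36.1
tool_pos: [0.6193, 0.0299, 0.0204]
tool_rot: [-3.141, 0.003, 0.238]
contact_force: [-6.2, -1.5, 2.3]
opening: 0.0008
```

The force rose to 6 N and the tool stalled with the finger face at x ≈ −35 mm, just where the docked near face should be. Back off and check.

```bash
python3 -m inch '[[[-3,0,0,0],[-10,0,0,0],[-30,0,0,0],[-30,0,-20,0],[-20,0,-50,0],[-40,0,-50,0],[-40,0,-30,0],[-40,0,0,0],[0,0,0,0]]]'
python3 fin.py
python3 - <<'E'
from h import *
b=snap("side","s8.png")["img"];t=snap("top","t8.png")["img"]
k=lambda i,s:cv2.resize(i[s],(400,400),interpolation=2)
cv2.imwrite("pics/m8.png",np.hstack([k(b,np.s_[180:250,195:265]),k(t,np.s_[120:190,220:290])]))
E
```

```text
time: 37.22
tool_pos: [0.4121, -0.0198, 0.1697]
tool_rot: [3.141, -0.0, 0.237]
contact_force: [1.0, -0.1, -0.7]
opening: 0.0006
217.5 [[232, 205], [231, 219], [238, 218], [247, 224], [247, 231], [246, 205]]
-0.036 [[247.8, 203.5], [247.0, 217.5], [248.2, 232.4]]
-0.041 [[249.6, 203.5], [248.8, 217.5], [249.9, 232.4]]
-0.046 [[251.4, 203.5], [250.6, 217.5], [251.6, 232.4]]
-0.051 [[253.1, 203.5], [252.4, 217.5], [253.4, 232.4]]
```

View pics/m8.png

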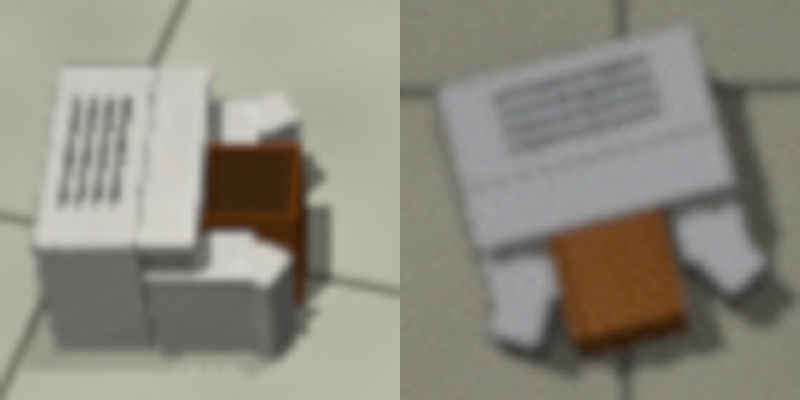

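The dish is in the bay between the rails, mouth up, square with the dock, and its near edge falls at column 247, where x = −36 mm projects. The bystanders were not touched. Handing in.

```bash
python3 -c "
from cell import *
print(hand_in())"
```

```text
the job is handed in; nothing more can be done
None
```

The amber dish is mouth up and fully home in the dock. The job was handed in at about 37 s of the 72 s allowed.

**How it was done**
- **First quarter turn:** the tool cannot tilt, so I held the dish at its upper rear corner with 4 N and rolled it about its front edge. The first half of the roll was on the mat. I then carried it to the bare bench, finished the roll there, stood it on a wall and let go.
- **Second quarter turn:** I took it again the same way, rolled it mouth up on the bare bench in front of the dock's opening and let go.
- **Docking:** I pushed it along the bench with the closed fingers until it met the back wall.

**What failed on the way**
- My first attempts to tip it, with the pads gripping a larger area, only lifted it level a few centimetres. I set it back on the mat gently each time.

**Last checks**
- **At the back wall:** the push force rose to about 6 N and the tool stalled with the finger face at x ≈ −35 mm in the dock frame. The side camera puts the dish's near edge at about −36 mm, so the two agree to within about 1 mm.
- **Forces:** no grip was set above 10 N, and no contact reading passed about 6.5 N.
- **Bystanders:** no move went near the bottle or the beaker, and the arm passed well above the jar. I did not measure them again at the end.
- **Robot:** the gripper is clear of everything.

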